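Brake the gear stand, then hold its guard open

TASK

On the gear test stand, first push the red brake treadle all the way down to its stop, keep it there for at least half a second with the guard still closed, and let it come back up. Then lift the yellow-framed guard (it has a black handle bar) and hold it open with the fingers at 60 degrees from closed, so that the gear can be inspected; finish while still holding it there, because it falls shut when let go. Leave the other things on the bench where they are.

Things in the scene. Friction and masses are not known exactly. Their poses are not given: they have to be found in the camera images.
- treadle (a joint): angle of the brake treadle in rad: 0 at rest (near end raised), 0.26 fully down at its stop. A spring pushes it up again: about 5 N at the press point starts it moving, about 12 N brings it to the stop
- treadle_press (a point): press point on top of the red treadle's rubber tread, mid-width, 95 mm from its hinge, 25 mm from its free end. Pad 125 x 80 mm on a fixed dark base 150 x 100 mm, left or right of the stand. Turns with the treadle; at rest x is level, from free end to hinge, y along the hinge, z up. Fully pressed it is about 25 mm lower and about 3 mm further towards the free end (about 31 mm above the bench)
- guard (a joint): opening angle of the guard in rad: 0 closed and level, grows as its handle side rises, 1.047 is 60 degrees, 1.4 is the limit. It falls shut by its weight and a light spring from every angle; about 3 N upward at the bar carries it
- guard_hinge (a point): middle of the guard's hinge line, fixed, 105 mm above the bench, at the far edge of the stand's blue housing (150 mm deep, 170 wide, 100 high, fixed). x is level, from handle side to hinge side, y along the hinge, z up. An aluminium arc on each side of the housing has a red mark at 60 degrees
- guard_handle (a point): centre of the guard's black handle bar: 12 mm diameter, 130 mm long, parallel to the hinge, 200 mm from it, in the guard's plane; 39 mm free gap to the guard's edge; its two 10 mm posts are 60 mm either side of the middle. Guard: yellow frame 155 x 170 x 8 mm, clear window, about 0.35 kg. Closed, the bar is 105 mm above the bench on the robot's side; at 60 degrees 278 mm
- bin: grey open parts bin 150 x 110 x 55 mm, on the side of the stand where the treadle is not; origin under its middle. Leave alone
- bearing: steel bearing ring, 60 mm outside, 16 mm high, lying in the bin; origin under its middle. Leave alone
- pinion: small steel gear 54 mm wide, 34 mm high, on the bench between robot and stand; origin under its middle. Leave alone
- can: upright can with a blue label, 58 mm diameter, 160 mm high; origin under its middle. Leave alone
- shaft: stepped steel shaft standing upright on a 60 mm flange, 110 mm high; origin under its middle. Leave alone
- wrench: steel wrench lying behind the stand; origin under its middle. Leave alone
Mind the look-alikes: they are no part of the job. Leave any blue or pink look-alike of the part that bears treadle alone.

How it is judged:
On the way, in this order (a step that is already met when the one before it is completed fails the run):
1. the treadle is held down at its stop (above 0.225 rad of 0.26) for 0.5 s while the guard is closed (below 0.06 rad) (value of joint treadle above 0.225 rad and value of joint guard below 0.06 rad), for 0.5 s.
2. the treadle is back up (below 0.04 rad), the guard still closed (below 0.06 rad) (value of joint treadle below 0.04 rad and value of joint guard below 0.06 rad), for 0.1 s.
At the end, for the whole second after the job is handed in: the gripper's fingers hold the guard (contact over 0.5 N) at 60 degrees, within 0.1 rad (5.7 degrees), at rest (under 0.1 rad/s) through the last second, no loose thing propping it, and the treadle is up again (value of joint guard between 0.947 and 1.147 rad and velocity of joint guard between -0.1 and 0.1 rad/s and contact force between the fingers and guard above 0.5 N and value of joint treadle below 0.04 rad and contact force between each of bin, bearing, pinion, can, shaft, wrench and guard below 0.1 N); the arm keeps its last pose, push and grip.
It fails at once if a bystander (bin, bearing, pinion, can, shaft or wrench) is moved more than 30 mm (distance of any of bin, bearing, pinion, can, shaft, wrench from where it was at the start of the episode above 0.03 m).
It also fails if it takes over 58 s, if anything falls off the work surface, if the arm or the gripper's body presses on something with over 40 N, if the wrist force passes 120 N, or if a joint passes its speed limit or range.

ROBOT

A 6-joint arm with a two-finger parallel gripper is mounted at the origin on the work surface. World frame = base frame: x ahead of the robot, y to its left, z up, the work surface at z = 0. Lengths are in m, angles in rad, forces in N, time in s.
With the tool pointing down it reaches from about 0.35 to 0.725 m from the base axis. Payload 4.3 kg.
Tool frame: the origin (TCP) lies between the finger pads; the fingertips stand 19 mm ahead of it and the grasp point (between the pads) is the TCP; y points along the fingers, z is the direction in which the jaws open and shut, and the axes are right-handed (so a half turn about y gives the same grasp; the last joint's range is limited). The gripper opens to 85 mm and grips with 20 to 120 N. Pads are 22 mm wide; open, the fingers measure 114 mm over their backs; the gripper's body (76 mm by 85 mm) begins 54 mm behind the grasp point. The pads swing forward as they close: fully open they stand 13 mm farther back than shut.
Start: joints at [1.234, 0.377, 0.081, 1.274, 0, 1.46], TCP at [0.129, 0.56, 0.25] pointing down, gripper open.
Joint ranges: [-2.72, 2.72], [-0.84, 1.66], [-1.02, 1.22], [-1.77, 2.12], [-1.37, 1.28], [-3.14, 3.14]. Speed limits (rad/s): [2.57, 2.57, 3.14, 3.14, 3.14, 3.14].

INTERFACE

Orientations are given as a rotation vector (axis times angle).
In Python, from station import robot, imaging, spotter gives the robot as it stands.
- The arm moves only by the shell command python3 -m handwheel 'ROWS'. ROWS is JSON, a list of rows, each a list of 3 entries, a list of its own where there are three numbers: the shift along the tool's x, y, z in cm, then the turn, a rotation vector about the tool's x, y, z in rad, then the finger opening in cm, from 0 to 8.54. A call has 1 to 12 rows; each row shifts and turns the commanded pose from where the row before left it, along the tool's axes as they then stand; what a row does not reach is not made up. A row lasts 1/12 s, in which the tool goes at most 41.7 mm and 7.16 degrees, less where a joint would pass 70% of its speed; a pose out of reach is approached as far as the arm can. A call is refused whole if a number of a shift passes 4.17 or a number of a turn 0.125, either way. A call with a gripper value outside its range is refused whole. The fingers move at their own pace and stop on an object; the grip force is fixed at half the most. Time passes only in rows, so rows that do not move let the fingers close. It gives the time, the measured TCP pose, the force and the opening at its end, in the units of the state.
- robot.observe(): the state, without advancing time (a new reading comes with each control period).
- imaging.capture(name): name is "scene" or "top"; returns a dict with "frame" (420x560x3 uint8, blue, green, red), "depth" (420x560 float32, m along the optical axis (not along the pixel's ray), 0 where there is no reading), "fx", "fy", "cx", "cy" (pixels), "R" (3x3) and "t" (3): a world point X has camera coordinates R X + t. Camera axes: x right, y down, z forward; pixel columns grow to the right and rows downward; lengths in m; the calibration is good to about 2 mm. A picture is of the moment at which its call begins.
- robot.hand_in(): hands the job in, once; it reports no verdict.
Trained networks look in a picture, given as the dict that the camera call returned (one of the last four; its "shot" number tells which), for a name from the list of things; names that differ only in an ending like _2 or _b are one class to them, and where a whole thing is asked for, a point or a joint stands for the part that bears it (a point fixed in the world has none). Each returns a list of dicts, best first, with "p" (0 to 1); they miss things now and then, are a little off and sometimes report something else, mostly with a low value. They report only what shows in the picture. A call takes as long as a camera call. They do not tell look-alikes from the thing itself.
- spotter.find_in(query, picture): "bbox" ([left, top, right, bottom] in pixels, round what is visible of it).
- spotter.cut_out(query, picture): "region" (420x560 bool, what is visible of it) and "bbox" ([left, top, right, bottom] in pixels, round what is visible of it).
- spotter.tip_of(query, picture): "position" ([column, row] in pixels: a listed point, or the origin of a listed thing).
The state is a dict: "time_s": time; "qpos": joint angles; "joint_vel": joint speeds; "effort": joint torques, N m; "position": TCP position; "ee_rot": TCP orientation; "ft_force": force on the tool from outside, world axes, zero at the start; "wrist_torque": the same for the moment, N m; "width": finger opening in m.
Only numpy, scipy, OpenCV 4.12 (cv2) and the standard library are available. Lean on these libraries where they do the work, as an engineer would, in place of code of your own. Each camera call takes 0.05 s, during which the arm holds its last target.

## Working session

There is one attempt and no reset: what is moved stays moved. The work goes in short steps, Python scripts to look and compute and a shell command to move; the robot and the scene stay as the last step left them, time stands still between calls to the robot, and variables do not carry over. Pictures are saved under pics/ and viewed, and the job is handed in when it is done.

```bash
mkdir -p pics; ls
cat > h.py <<'E'
import numpy as np, cv2
from station import robot, imaging, spotter
def w(P,u,v,d=None):
    if d is None:
        d=P["depth"][int(round(v)),int(round(u))]
    c=np.array([(u-P["cx"])/P["fx"]*d,(v-P["cy"])/P["fy"]*d,d])
    return P["R"].T@(c-P["t"])
def px(P,X):
    c=P["R"]@np.array(X)+P["t"]; return c[0]/c[2]*P["fx"]+P["cx"],c[1]/c[2]*P["fy"]+P["cy"]
E
python3 - <<'E'
from h import *
np.set_printoptions(precision=3,suppress=True)
for n in ("scene","top"):
    P=imaging.capture(n); cv2.imwrite(f"pics/{n}0.png",P["frame"])
    print(n,P["R"].tolist(),P["t"])
    for q in ["treadle_press","guard_handle","guard_hinge","bin","pinion","can","shaft","wrench"]:
        for r in spotter.tip_of(q,P)[:2]:
            u,v=r["position"]; print(q,round(r["p"],2),np.round([u,v]),w(P,u,v))
print(robot.observe())
E
```

```text
pics
scene [[0.8489568296788641, 0.5282382201765853, 0.0153845404964198], [0.4525404618792759, -0.7116489545187517, -0.5373666307973167], [-0.27290920047463424, 0.4631631983189528, -0.8432084084135159]] [-0.465 -0.252  1.614]
treadle_press 0.84 [277. 310.] [ 0.727 -0.298  0.06 ]
treadle_press 0.69 [190. 286.] [ 0.504 -0.361  0.055]
guard_handle 0.63 [283. 165.] [ 0.479  0.132 -0.001]
guard_hinge 0.77 [329. 208.] [0.702 0.003 0.112]
guard_hinge 0.32 [369. 147.] [0.68  0.317 0.028]
bin 0.97 [328. 133.] [0.537 0.313 0.009]
pinion 0.47 [235. 166.] [0.366 0.038 0.018]
can 0.87 [224. 348.] [ 0.671 -0.446  0.072]
shaft 0.94 [367. 147.] [0.674 0.318 0.025]
wrench 0.55 [332. 273.] [ 0.786 -0.111  0.003]
top [[-0.016110001170669686, -0.999288976656052, 0.03408825304971704], [-0.9992891347721407, 0.014929126293281263, -0.03461713902773718], [0.03408361759889118, -0.03462170304620764, -0.998819125112026]] [-0.05   0.565  1.028]
treadle_press 0.83 [405. 231.] [ 0.507 -0.366  0.056]
treadle_press 0.61 [374. 145.] [ 0.719 -0.293  0.062]
guard_handle 0.79 [227. 232.] [ 0.529 -0.022  1.048]
guard_hinge 0.78 [250. 150.] [0.701 0.007 0.112]
guard_hinge 0.62 [231. 234.] [0.51  0.054 0.11 ]
bin 0.92 [125. 225.] [0.533 0.322 0.02 ]
pinion 0.58 [238. 291.] [0.367 0.043 0.036]
can 0.75 [424. 178.] [ 0.634 -0.411  0.071]
shaft 0.74 [123. 169.] [0.667 0.316 0.051]
shaft 0.67 [127. 233.] [0.514 0.321 0.008]
wrench 0.74 [292. 125.] [ 0.784 -0.097  0.001]
{'time_s': 0.9, 'qpos': array([ 1.234,  0.377,  0.081,  1.274, -0.   ,  1.461]), 'joint_vel': array([ 0.001,  0.   ,  0.001,  0.002, -0.001, -0.   ]), 'effort': array([ -0.001, -46.351,  27.016,   0.   ,  -0.   ,   0.   ]), 'position': array([0.129, 0.56 , 0.25 ]), 'ee_rot': array([-1.563,  0.178, -0.178]), 'ft_force': array([-0.495,  0.31 , -0.463]), 'wrist_torque': array([0.005, 0.009, 0.058]), 'width': 0.08547336219850377}
```

View pics/scene0.png

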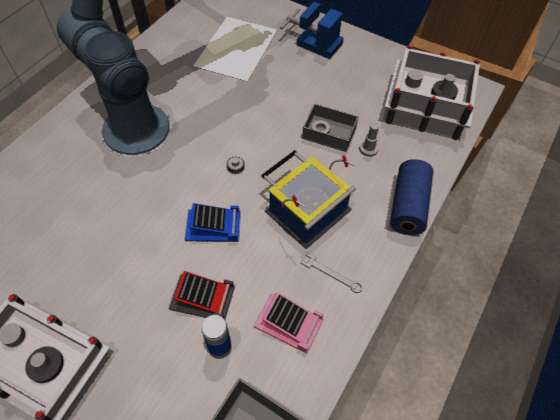

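View pics/top0.png

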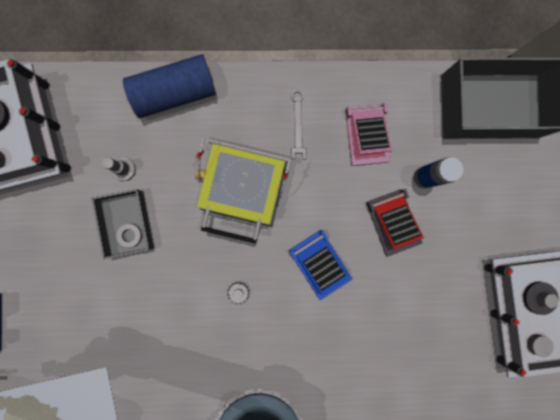

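The top view shows the red treadle at about (400,222), with its hinge up-left near (388,200). The blue look-alike is at (320,265) and the pink one at (370,135). The guard's handle bar runs from (203,230) to (257,240). Next I'll measure the yaw angles and positions.

```bash
cat > m.py <<'E'
from h import *
np.set_printoptions(precision=4,suppress=True)
P=imaging.capture("top"); f=P["frame"].astype(int); D=P["depth"]
vv,uu=np.mgrid[:420,:560]
C=np.stack([(uu-P["cx"])/P["fx"]*D,(vv-P["cy"])/P["fy"]*D,D],-1)
W=(C-P["t"])@P["R"]
def rect(mask,name,z=(0,1)):
    m=mask&(W[...,2]>z[0])&(W[...,2]<z[1])
    n,l,s,c=cv2.connectedComponentsWithStats(m.astype(np.uint8)); i=1+np.argmax(s[1:,4]); m=l==i
    X=W[m]; r=cv2.minAreaRect((X[:,:2]*1000).astype(np.float32))
    print(name,m.sum(),r,"z",np.percentile(X[:,2],[2,50,98])); print(cv2.boxPoints(r)); return X
b,g,r=f[...,0],f[...,1],f[...,2]
box=(uu>360)&(uu<435)&(vv>185)&(vv<260)
X=rect(box&(W[...,2]>0.015)&(uu<425),"treadle",(0.02,0.09))
# plane fit
A=np.c_[X[:,:2],np.ones(len(X))]; print("plane",np.linalg.lstsq(A,X[:,2],rcond=None)[0])
Y=rect((g>120)&(r>120)&(b<90),"guard",(0.08,0.14))
box=(uu>190)&(uu<270)&(vv>205)&(vv<250)
H=rect(box&(r<70)&(g<70)&(b<70)&(W[...,2]>0.08),"bar",(0.08,0.14))
cv2.imwrite("pics/z.png",cv2.resize(P["frame"][120:270,180:450],None,fx=2.9,fy=2.9,interpolation=cv2.INTER_CUBIC))
E
python3 m.py
python3 - <<'E'
from h import *
P=imaging.capture("top")
for q in ["guard_handle","guard","treadle","can"]:
    for r in spotter.find_in(q,P): print(q,round(r["p"],2),np.round(r["bbox"]))
E
```

```text
treadle 1715 ((536.7675170898438, -352.96783447265625), (128.10398864746094, 101.86412048339844), 19.49193000793457) z [0.0268 0.0466 0.063 ]
[[ 459.3918 -326.3273]
 [ 493.3811 -422.3534]
 [ 614.1433 -379.6084]
 [ 580.1539 -283.5823]]
plane [-0.2735 -0.1069  0.1545]
guard 1879 ((623.6463012695312, 28.939903259277344), (169.5431671142578, 149.6524658203125), 75.4964828491211) z [0.1057 0.109  0.1123]
[[529.9744 -34.3908]
 [674.8578 -71.8696]
 [717.3182  92.2706]
 [572.4348 129.7495]]
bar 255 ((507.4288330078125, 59.864227294921875), (126.98585510253906, 11.626692771911621), 74.78482055664062) z [0.105  0.1098 0.114 ]
[[485.1559   0.1226]
 [496.375   -2.9288]
 [529.7018 119.6059]
 [518.4827 122.6572]]
guard_handle 0.73 [198. 145. 283. 244.]
guard 0.85 [200. 144. 285. 242.]
treadle 0.9 [373. 193. 423. 249.]
treadle 0.62 [356. 108. 392. 153.]
treadle 0.61 [293. 236. 348. 298.]
```

View pics/z.png

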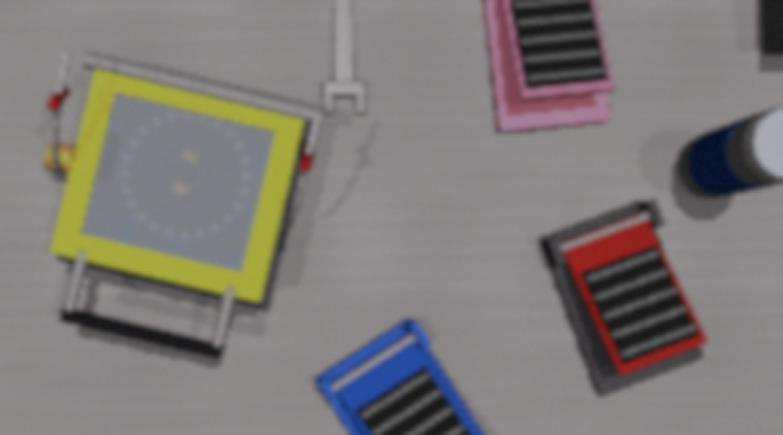

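The measurements agree with the networks. The bar centre is about (0.507,0.060,0.105) with the guard axis at yaw −14.5°. The treadle press point is about (0.507,−0.366,0.056) at yaw about 19.5°. Next I'll work out the moves.

```bash
cat >> h.py <<'E'
from scipy.spatial.transform import Rotation as Ro
np.set_printoptions(precision=3,suppress=True)
a=np.deg2rad(-14.5)
gx=np.array([np.cos(a),np.sin(a),0])
def Rd(z):
    y=np.array([0,0,-1.]); return Ro.from_matrix(np.stack([np.cross(y,z),y,z],1))
def delta(target,Rt=None):
    s=robot.observe(); R=Ro.from_rotvec(s["ee_rot"])
    print("pos",s["position"],"q",s["qpos"],"F",s["ft_force"],"w",s["width"])
    print("shift now cm",R.inv().apply(np.array(target)-s["position"])*100)
    if Rt is not None: print("turn",(R.inv()*Rt).as_rotvec(),"shift after turn",Rt.inv().apply(np.array(target)-s["position"])*100)
E
python3 - <<'E'
from h import *
s=robot.observe(); print(Ro.from_rotvec(s["ee_rot"]).as_matrix())
delta([0.45,0.2,0.25],Rd(gx)); delta([0.507,-0.366,0.1],Rd(gx));delta([0.507,-0.366,0.1],Rd(-gx))
E
```

```text
[[ 0.974  0.     0.225]
 [-0.225  0.     0.974]
 [ 0.    -1.     0.   ]]
pos [0.129 0.56  0.25 ] q [ 1.234  0.377  0.081  1.274 -0.     1.461] F [-0.456 -1.05  -0.015] w 0.0855213091882171
shift now cm [ 39.352   0.032 -27.898]
turn [-0.     1.597 -0.   ] shift after turn [26.854  0.031 40.071]
pos [0.129 0.56  0.25 ] q [ 1.234  0.377  0.081  1.274 -0.     1.461] F [-0.456 -1.05  -0.015] w 0.0855213091882171
shift now cm [ 57.631  15.028 -81.768]
turn [-0.     1.597 -0.   ] shift after turn [80.224 15.031 59.761]
pos [0.129 0.56  0.25 ] q [ 1.234  0.377  0.081  1.274 -0.     1.461] F [-0.456 -1.05  -0.015] w 0.0855213091882171
shift now cm [ 57.631  15.028 -81.768]
turn [-0.    -1.545  0.   ] shift after turn [-80.224  15.031 -59.761]
```

```bash
python3 -m handwheel '[[[3.3,0,-2.3],[0,0,0],0],[[3.3,0,-2.3],[0,0,0],0],[[3.3,0,-2.3],[0,0,0],0],[[3.3,0,-2.3],[0,0,0],0],[[3.3,0,-2.3],[0,0,0],0],[[3.3,0,-2.3],[0,0,0],0],[[3.3,0,-2.3],[0,0,0],0],[[3.3,0,-2.3],[0,0,0],0],[[3.3,0,-2.3],[0,0,0],0],[[3.3,0,-2.3],[0,0,0],0],[[3.3,0,-2.3],[0,0,0],0],[[3.3,0,-2.3],[0,0,0],0]]'
python3 -m handwheel '[[[0,0,0],[0,0.12,0],0],[[0,0,0],[0,0.12,0],0],[[0,0,0],[0,0.12,0],0],[[0,0,0],[0,0.12,0],0],[[0,0,0],[0,0.12,0],0],[[0,0,0],[0,0.12,0],0],[[0,0,0],[0,0.12,0],0],[[0,0,0],[0,0.12,0],0],[[0,0,0],[0,0.12,0],0],[[0,0,0],[0,0.12,0],0],[[0,0,0],[0,0.12,0],0],[[0,0,0],[0,0.12,0],0]]'
python3 -c "
from h import *
delta([0.507,-0.366,0.15],Rd(gx))"
```

```text
time_s: 2.2
position: [0.4542, 0.2006, 0.2506]
ee_rot: [-1.563, 0.178, -0.179]
ft_force: [0.1, -0.5, 1.4]
width: -0.0001
time_s: 3.2
position: [0.4531, 0.2023, 0.2504]
ee_rot: [-1.159, 1.284, -1.284]
ft_force: [-0.3, -0.3, -0.6]
width: 0.0001
pos [0.453 0.202 0.25 ] q [ 0.292  0.217 -0.139  1.214  0.     1.965] F [-0.311 -0.256 -0.644] w 5.1314561731263945e-05
shift now cm [55.988 10.031 11.147]
turn [-0.     0.151 -0.   ] shift after turn [53.671 10.037 19.447]
```

```bash
python3 -m handwheel '[[[0,0,0],[0,0.075,0],0],[[0,0,0],[0,0.076,0],0],[[3.8,0,1.4],[0,0,0],0],[[3.8,0,1.4],[0,0,0],0],[[3.8,0,1.4],[0,0,0],0],[[3.8,0,1.4],[0,0,0],0],[[3.8,0,1.4],[0,0,0],0],[[3.8,0,1.4],[0,0,0],0],[[3.8,0,1.4],[0,0,0],0],[[3.8,0,1.4],[0,0,0],0],[[3.8,0,1.4],[0,0,0],0],[[3.8,0,1.4],[0,0,0],0]]'
python3 -m handwheel '[[[3.8,0,1.4],[0,0,0],0],[[3.8,0,1.4],[0,0,0],0],[[3.8,0,1.4],[0,0,0],0],[[3.8,0,1.4],[0,0,0],0],[[0,4,0],[0,0,0],0],[[0,4,0],[0,0,0],0],[[0,2,0],[0,0,0],0],[[0,0,0],[0,0,0],0]]'
python3 - <<'E'
from h import *
delta([0.507,-0.366,0.05],Rd(gx))
P=imaging.capture("scene"); cv2.imwrite("pics/s1.png",cv2.resize(P["frame"][200:400,100:360],None,fx=3,fy=3))
E
```

```text
time_s: 4.2
position: [0.4958, -0.2025, 0.2505]
ee_rot: [-1.081, 1.389, -1.389]
ft_force: [1.3, 0.8, 1.0]
width: -0.0003
time_s: 4.87
position: [0.5098, -0.3592, 0.1441]
ee_rot: [-1.084, 1.399, -1.38]
ft_force: [-0.3, -0.0, -0.6]
width: -0.0
pos [ 0.51  -0.359  0.144] q [-0.715  0.531  0.044  1.095  0.     1.103] F [-0.324 -0.001 -0.609] w -1.0991774859736269e-05
shift now cm [ 0.778  9.41  -0.016]
turn [ 0.01   0.005 -0.005] shift after turn [ 0.73   9.413 -0.104]
```

View pics/s1.png

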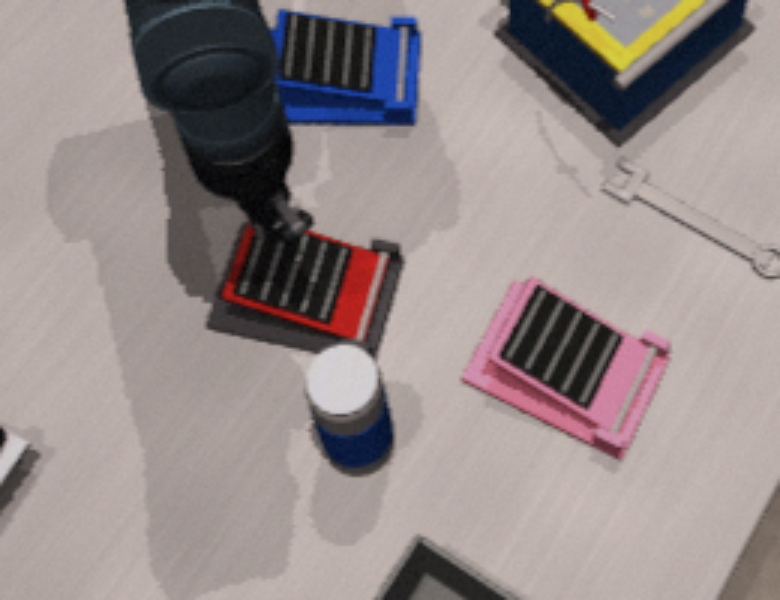

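The gripper is over the red tread, with the tip near (290,225) in the crop and the can well clear of it. I'll descend now.

```bash
python3 -m handwheel '[[[0.7,2,0],[0,0,0],0],[[0,2,0],[0,0,0],0],[[0,1,0],[0,0,0],0],[[0,0.7,0],[0,0,0],0],[[0,0.7,0],[0,0,0],0],[[0,0.7,0],[0,0,0],0],[[0,0.7,0],[0,0,0],0],[[0,0.5,0],[0,0,0],0],[[0,0.5,0],[0,0,0],0],[[0,0.3,0],[0,0,0],0]]'
```

```text
time_s: 5.75
position: [0.511, -0.3695, 0.0604]
ee_rot: [-1.084, 1.388, -1.392]
ft_force: [-5.2, -0.8, 9.6]
width: -0.0
```

```bash
python3 -m handwheel '[[[0,0.4,0],[0,0,0],0],[[0,0.4,0],[0,0,0],0],[[0,0.3,0],[0,0,0],0],[[0,0,0],[0,0,0],0]]'
python3 -c "
from h import *
delta([0.507,-0.366,0.05],Rd(gx))"
```

```text
time_s: 6.08
position: [0.5107, -0.3698, 0.0516]
ee_rot: [-1.085, 1.388, -1.393]
ft_force: [-7.9, 1.0, 17.5]
width: 0.0002
pos [ 0.511 -0.37   0.052] q [-0.726  0.607 -0.081  0.881 -0.004  1.093] F [-7.908  0.975 17.494] w 0.00022013814183581838
shift now cm [-0.281  0.156 -0.45 ]
turn [-0.     0.005  0.004] shift after turn [-0.278  0.157 -0.451]
```

```bash
python3 -m handwheel '[[[0,0.3,0],[0,0,0],0],[[0,0.3,0],[0,0,0],0],[[0,0,0],[0,0,0],0],[[0,0,0],[0,0,0],0],[[0,0,0],[0,0,0],0]]'
python3 - <<'E'
from h import *
P=imaging.capture("scene"); cv2.imwrite("pics/s2.png",cv2.resize(P["frame"][200:400,100:360],None,fx=3,fy=3))
E
```

```text
time_s: 6.5
position: [0.5108, -0.3699, 0.0509]
ee_rot: [-1.085, 1.385, -1.395]
ft_force: [-17.3, 9.5, 49.6]
width: 0.0002
```

View pics/s2.png

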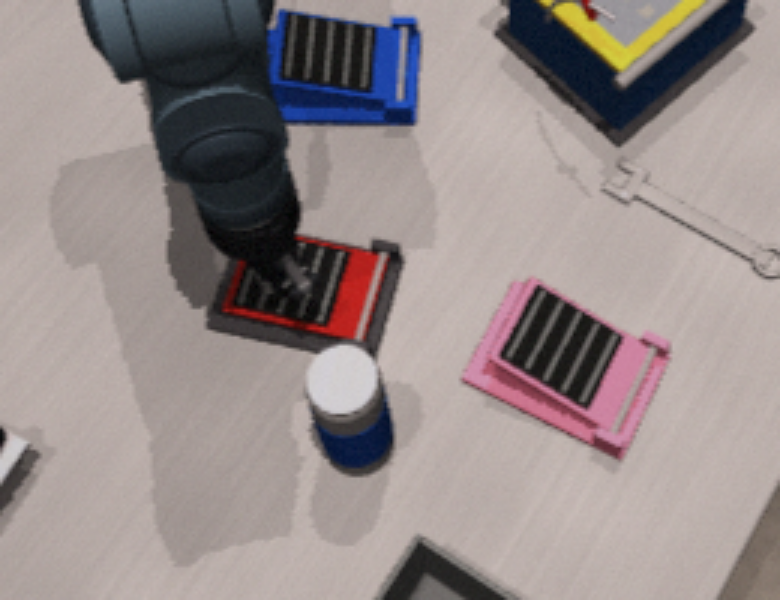

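The treadle is flat on its stop: the force rose from 17 to 50 N over 0.7 mm of travel. I'll hold it here and then raise.

```bash
python3 -m handwheel '[[[0,0,0],[0,0,0],0],[[0,0,0],[0,0,0],0],[[0,0,0],[0,0,0],0],[[0,0,0],[0,0,0],0],[[0,0,0],[0,0,0],0],[[0,0,0],[0,0,0],0],[[0,0,0],[0,0,0],0],[[0,0,0],[0,0,0],0],[[0,0,0],[0,0,0],0]]'
python3 -m handwheel '[[[0,-0.7,0],[0,0,0],0],[[0,-1,0],[0,0,0],0],[[0,-1,0],[0,0,0],0],[[0,-1,0],[0,0,0],0],[[0,-2,0],[0,0,0],0],[[0,-3,0],[0,0,0],0],[[0,-4,0],[0,0,0],0],[[0,-4,0],[0,0,0],0],[[0,-3,0],[0,0,0],0],[[0,0,0],[0,0,0],0],[[0,0,0],[0,0,0],0]]'
python3 m.py
python3 - <<'E'
from h import *
P=imaging.capture("scene"); cv2.imwrite("pics/s3.png",cv2.resize(P["frame"][130:330,150:410],None,fx=3,fy=3))
delta([0.507,0.060,0.25],Rd(gx))
E
```

```text
time_s: 7.3
position: [0.5108, -0.3699, 0.0509]
ee_rot: [-1.085, 1.385, -1.395]
ft_force: [-17.9, 9.3, 49.9]
width: -0.0003
time_s: 8.22
position: [0.5123, -0.3692, 0.2415]
ee_rot: [-1.082, 1.385, -1.393]
ft_force: [-1.3, -0.1, 0.2]
width: 0.0002
treadle 1717 ((536.7865600585938, -352.801513671875), (127.8288345336914, 101.37218475341797), 19.485748291015625) z [0.0264 0.0464 0.0627]
[[ 459.6254 -326.3386]
 [ 493.4403 -421.9046]
 [ 613.9478 -379.2644]
 [ 580.1328 -283.6984]]
plane [-0.2756 -0.1072  0.1556]
guard 1823 ((623.4970703125, 28.855613708496094), (169.98582458496094, 149.6617889404297), 75.58808135986328) z [0.1056 0.109  0.1125]
[[529.867  -34.8379]
 [674.8192 -72.0875]
 [717.1271  92.5492]
 [572.175  129.7987]]
bar 246 ((506.88214111328125, 58.76898193359375), (124.57180786132812, 11.404548645019531), 74.46525573730469) z [0.1058 0.1097 0.113 ]
[[484.7066   0.2857]
 [495.6945  -2.7687]
 [529.0577 117.2523]
 [518.0698 120.3067]]
pos [ 0.511 -0.368  0.238] q [-0.725  0.498  0.236  1.311 -0.     1.093] F [0.62  0.269 0.33 ] w 5.0965517727614134e-05
shift now cm [-41.395  -1.155 -10.83 ]
turn [ 0.002  0.006 -0.001] shift after turn [-41.328  -1.215 -11.078]
```

View pics/s3.png

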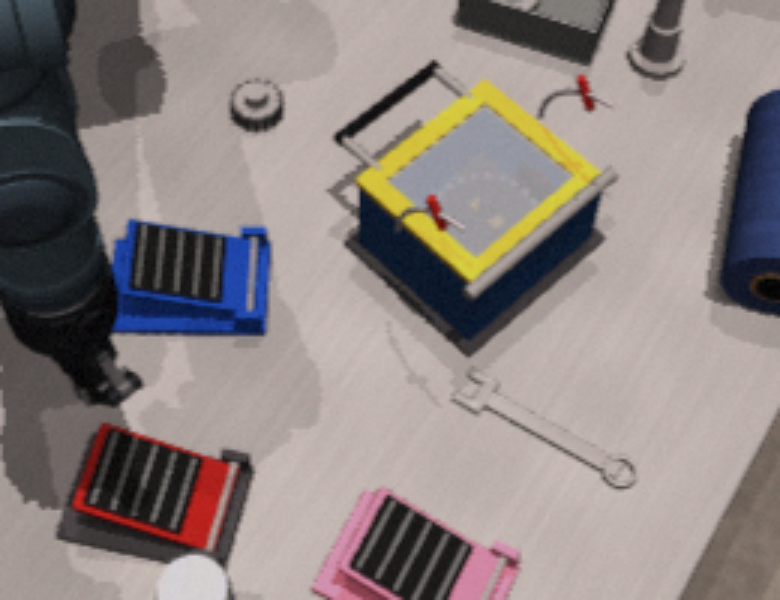

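The treadle is back up, with its surface the same as before the press, and the guard is still closed. Next I'll move over the bar with the fingers partly open.

```bash
python3 -m handwheel '[[[-3.76,-0.1,-1],[0,0,0],3.5],[[-3.76,-0.1,-1],[0,0,0],3.5],[[-3.76,-0.1,-1],[0,0,0],3.5],[[-3.76,-0.1,-1],[0,0,0],3.5],[[-3.76,-0.1,-1],[0,0,0],3.5],[[-3.76,-0.1,-1],[0,0,0],3.5],[[-3.76,-0.1,-1],[0,0,0],3.5],[[-3.76,-0.1,-1],[0,0,0],3.5],[[-3.76,-0.1,-1],[0,0,0],3.5],[[-3.76,-0.1,-1],[0,0,0],3.5],[[-3.76,-0.1,-1],[0,0,0],3.5],[[0,0,0],[0,0,0],3.5]]'
python3 -m handwheel '[[[0,0,0],[0,0,0],3.5],[[0,0,0],[0,0,0],3.5]]'
python3 - <<'E'
from h import *
delta([0.507,0.059,0.107],Rd(gx))
P=imaging.capture("scene"); cv2.imwrite("pics/s4.png",cv2.resize(P["frame"][80:280,180:440],None,fx=3,fy=3))
E
```

```text
time_s: 9.32
position: [0.5035, 0.0657, 0.2482]
ee_rot: [-1.088, 1.388, -1.379]
ft_force: [0.1, -0.1, 0.5]
width: 0.0352
time_s: 9.48
position: [0.5048, 0.0595, 0.2486]
ee_rot: [-1.086, 1.39, -1.388]
ft_force: [1.1, 0.1, -1.1]
width: 0.0349
pos [0.505 0.059 0.249] q [-0.007  0.245 -0.108  1.221 -0.001  1.81 ] F [ 1.114  0.088 -1.138] w 0.034855745689872784
shift now cm [-0.027 14.163  0.272]
turn [0.003 0.007 0.001] shift after turn [-0.008 14.163  0.228]
```

View pics/s4.png

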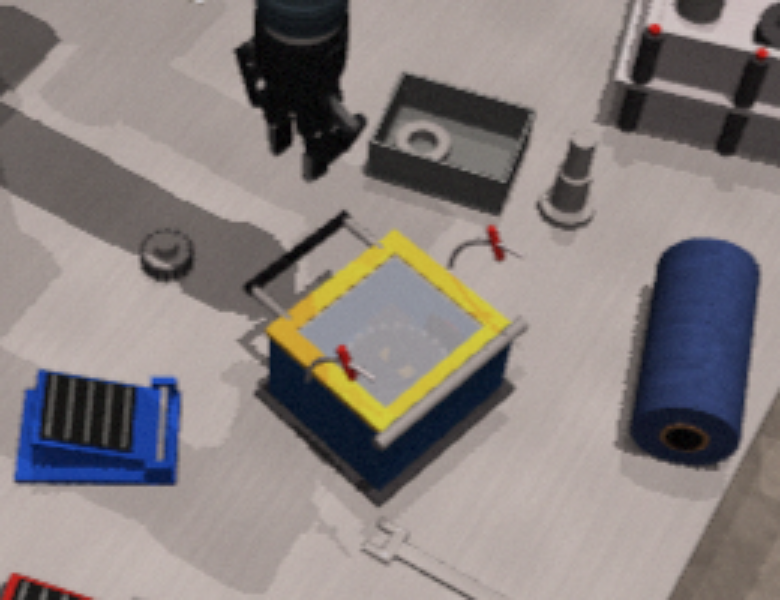

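```bash
python3 -m handwheel '[[[0,3,0.25],[0,0,0],3.5],[[0,3,0],[0,0,0],3.5],[[0,3,0],[0,0,0],3.5],[[0,2,0],[0,0,0],3.5],[[0,1,0],[0,0,0],3.5],[[0,1,0],[0,0,0],3.5],[[0,0.8,0],[0,0,0],3.5],[[0,0,0],[0,0,0],3.5]]'
python3 - <<'E'
from h import *
delta([0.507,0.059,0.107],Rd(gx))
P=imaging.capture("scene"); cv2.imwrite("pics/s5.png",cv2.resize(P["frame"][130:250,230:370],None,fx=5,fy=5))
E
```

```text
time_s: 10.2
position: [0.5079, 0.0585, 0.1114]
ee_rot: [-1.082, 1.391, -1.389]
ft_force: [-0.4, -0.3, 0.7]
width: 0.0348
pos [0.508 0.058 0.111] q [-0.01   0.339 -0.351  0.882 -0.     1.809] F [-0.368 -0.28   0.673] w 0.034775372547266516
shift now cm [-0.029  0.438 -0.1  ]
turn [0.001 0.005 0.   ] shift after turn [-0.029  0.438 -0.1  ]
```

View pics/s5.png

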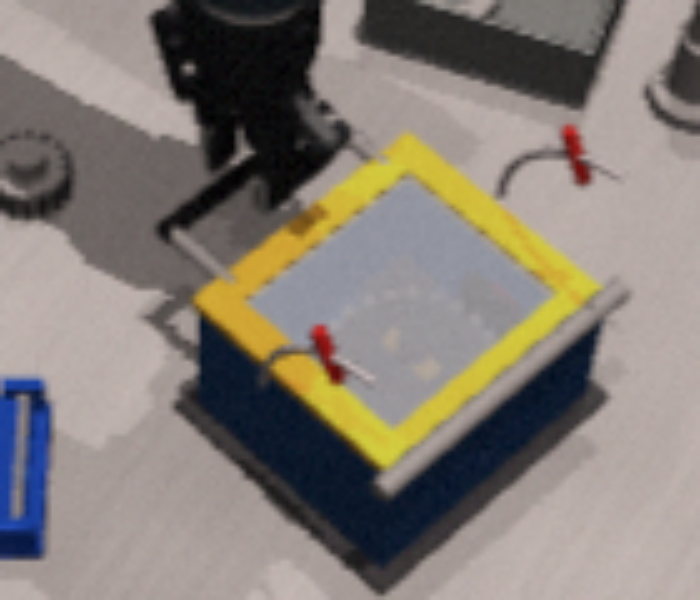

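The fingers straddle the bar near (270,180) in the crop, with one in the gap. I'll go down 3 mm and close.

```bash
python3 -m handwheel '[[[0,0.3,0],[0,0,0],3.5],[[0,0,0],[0,0,0],0.5],[[0,0,0],[0,0,0],0.5],[[0,0,0],[0,0,0],0.5],[[0,0,0],[0,0,0],0.5],[[0,0,0],[0,0,0],0.5]]'
python3 - <<'E'
from h import *
s=robot.observe()
delta([0.507,0.059,0.107],Rd(gx))
# arc plan: increments in tool axes (y down, z = gx), no tool turn
for d in range(10,61,10):
    t=np.deg2rad(d); t0=np.deg2rad(d-10)
    print(d,"dy",-20*(np.sin(t)-np.sin(t0)),"dz",20*(np.cos(t0)-np.cos(t)))
E
```

```text
time_s: 10.75
position: [0.508, 0.0594, 0.1096]
ee_rot: [-1.082, 1.389, -1.388]
ft_force: [-2.8, 0.8, 2.5]
width: 0.0093
pos [0.508 0.059 0.11 ] q [-0.008  0.34  -0.354  0.877  0.001  1.81 ] F [-2.826  0.762  2.526] w 0.00932499838237147
shift now cm [ 0.063  0.263 -0.086]
turn [ 0.     0.006 -0.   ] shift after turn [ 0.063  0.263 -0.086]
10 dy -3.4729635533386065 dz 0.3038449397558396
20 dy -3.3674393131747675 dz 0.9023026445259918
30 dy -3.1595971334866246 dz 1.4733443400293944
40 dy -2.855752193730786 dz 1.9996192133092139
50 dy -2.4651366686487752 dz 2.465136668648773
60 dy -1.9996192133092117 dz 2.855752193730785
```

```bash
python3 -m handwheel '[[[0,-0.87,0.03],[0,0,0],0.5],[[0,-0.87,0.06],[0,0,0],0.5],[[0,-0.87,0.09],[0,0,0],0.5],[[0,-0.87,0.12],[0,0,0],0.5],[[0,0,0],[0,0,0],0.5]]'
python3 - <<'E'
from h import *
delta([0.507,0.059,0.107],Rd(gx))
P=imaging.capture("scene"); cv2.imwrite("pics/s6.png",cv2.resize(P["frame"][130:250,230:370],None,fx=5,fy=5))
E
```

```text
time_s: 11.17
position: [0.5108, 0.0586, 0.1458]
ee_rot: [-1.082, 1.389, -1.388]
ft_force: [-3.9, 2.3, -1.6]
width: 0.0099
pos [0.511 0.059 0.146] q [-0.01   0.313 -0.291  0.968  0.001  1.808] F [-3.904  2.307 -1.575] w 0.009914865552368982
shift now cm [ 0.059  3.881 -0.372]
turn [ 0.001  0.006 -0.001] shift after turn [ 0.06   3.881 -0.375]
```

View pics/s6.png

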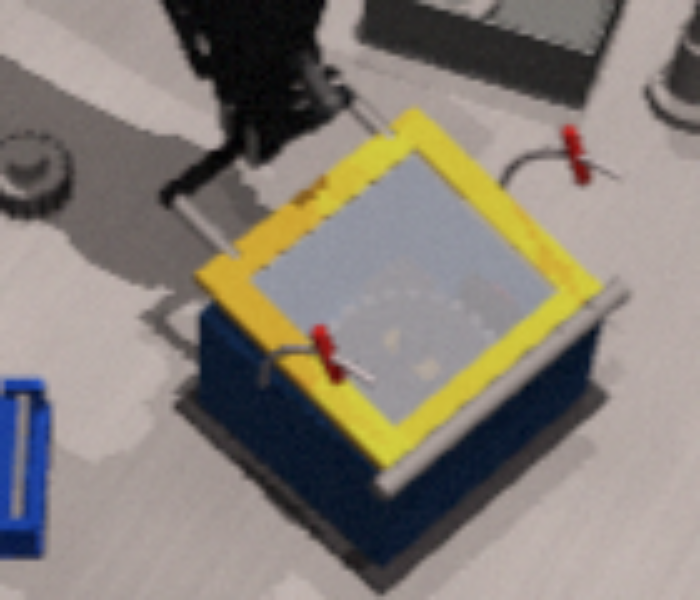

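The guard is lifting with the bar gripped. I'll carry on along the arc.

```bash
python3 -m handwheel '[[[0,-0.86,0.18],[0,0,0],0.5],[[0,-0.85,0.21],[0,0,0],0.5],[[0,-0.84,0.24],[0,0,0],0.5],[[0,-0.83,0.27],[0,0,0],0.5],[[0,-0.81,0.32],[0,0,0],0.5],[[0,-0.8,0.35],[0,0,0],0.5],[[0,-0.78,0.39],[0,0,0],0.5],[[0,-0.77,0.42],[0,0,0],0.5],[[0,0,0],[0,0,0],0.5]]'
python3 - <<'E'
from h import *
delta([0.507,0.059,0.107],Rd(gx))
P=imaging.capture("scene"); cv2.imwrite("pics/s7.png",cv2.resize(P["frame"][90:250,200:390],None,fx=4,fy=4))
E
```

```text
time_s: 11.97
position: [0.5328, 0.053, 0.2115]
ee_rot: [-1.084, 1.391, -1.387]
ft_force: [-9.8, 4.2, 2.6]
width: 0.0094
pos [0.533 0.053 0.212] q [-0.02   0.313 -0.112  1.148  0.001  1.798] F [-9.848  4.186  2.558] w 0.009444751367081946
shift now cm [ 0.048 10.461 -2.616]
turn [ 0.003  0.006 -0.   ] shift after turn [ 0.06  10.453 -2.647]
```

View pics/s7.png

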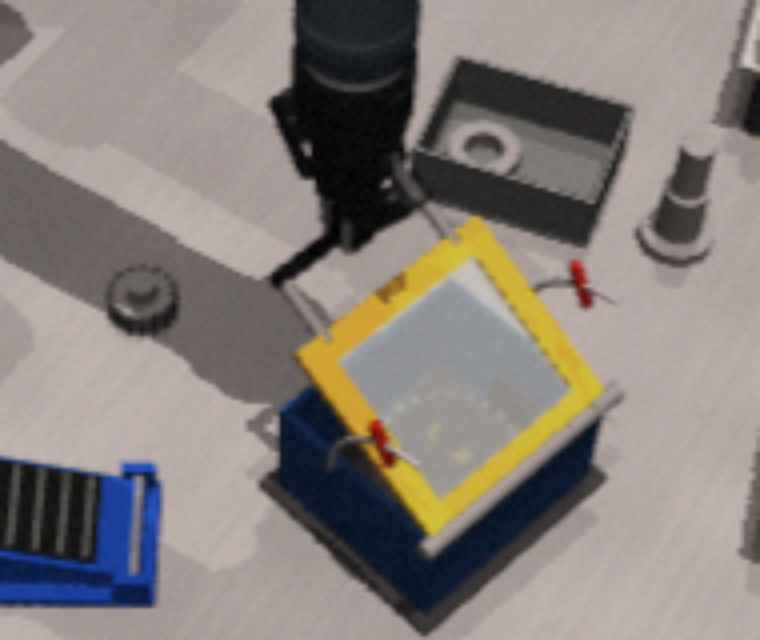

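```bash
python3 -m handwheel '[[[0,-0.75,0.42],[0,0,0],0.5],[[0,-0.73,0.46],[0,0,0],0.5],[[0,-0.7,0.5],[0,0,0],0.5],[[0,-0.68,0.53],[0,0,0],0.5],[[0,-0.66,0.57],[0,0,0],0.5],[[0,-0.63,0.6],[0,0,0],0.5],[[0,-0.6,0.63],[0,0,0],0.5],[[0,-0.57,0.66],[0,0,0],0.5],[[0,0,0],[0,0,0],0.5]]'
python3 - <<'E'
from h import *
delta([0.507,0.059,0.107],Rd(gx))
E
```

```text
time_s: 12.77
position: [0.5745, 0.0422, 0.2662]
ee_rot: [-1.084, 1.391, -1.387]
ft_force: [-14.6, 3.7, 11.4]
width: 0.0097
pos [0.575 0.042 0.266] q [-0.037  0.379  0.124  1.319  0.001  1.78 ] F [-14.625   3.723  11.377] w 0.009696426670485862
shift now cm [ 0.028 15.939 -6.913]
turn [ 0.003  0.006 -0.   ] shift after turn [ 0.067 15.92  -6.956]
```

```bash
python3 -m handwheel '[[[0,-0.6,0.55],[0,0,0],0.5],[[0,-0.6,0.6],[0,0,0],0.5],[[0,-0.55,0.68],[0,0,0],0.5],[[0,-0.5,0.72],[0,0,0],0.5],[[0,0,0],[0,0,0],0.5],[[0,0,0],[0,0,0],0.5]]'
cat > g.py <<'E'
from h import *
delta([0.507,0.059,0.107],Rd(gx))
P=imaging.capture("top"); f=P["frame"].astype(int); D=P["depth"]
vv,uu=np.mgrid[:420,:560]
W=(np.stack([(uu-P["cx"])/P["fx"]*D,(vv-P["cy"])/P["fy"]*D,D],-1)-P["t"])@P["R"]
b,g,r=f[...,0],f[...,1],f[...,2]
m=(g>90)&(r>90)&(b<0.6*g)&(W[...,2]>0.1)&(W[...,2]<.32)&(uu>180)&(uu<320)&(vv>110)&(vv<260)
X=W[m]; s=(X-np.array([.701,.010,0]))@(-gx); k=np.polyfit(s,X[:,2],1)
print(m.sum(),"angle fit deg",np.rad2deg(np.arctan(k[0])),"z at hinge",k[1])
_,_,V=np.linalg.svd(X-X.mean(0),full_matrices=False); n=V[2]; print("normal tilt",np.rad2deg(np.arccos(abs(n[2]))))
cv2.imwrite("pics/t9.png",cv2.resize(P["frame"][90:290,130:390],None,fx=3,fy=3))
P=imaging.capture("scene"); cv2.imwrite("pics/s9.png",cv2.resize(P["frame"][60:260,180:440],None,fx=3,fy=3))
E
python3 g.py
```

```text
time_s: 13.27
position: [0.6009, 0.0354, 0.2872]
ee_rot: [-1.082, 1.388, -1.389]
ft_force: [-6.2, 2.0, 3.6]
width: 0.0096
pos [0.601 0.035 0.287] q [-0.046  0.431  0.257  1.396 -0.     1.772] F [-6.174  2.014  3.551] w 0.00956991141167401
shift now cm [ 0.009 18.016 -9.692]
turn [-0.     0.006  0.   ] shift after turn [ 0.07  18.021 -9.684]
438 angle fit deg 57.76699327409854 z at hinge 0.11541018971975701
normal tilt 57.9579460400534
```

View pics/s9.png

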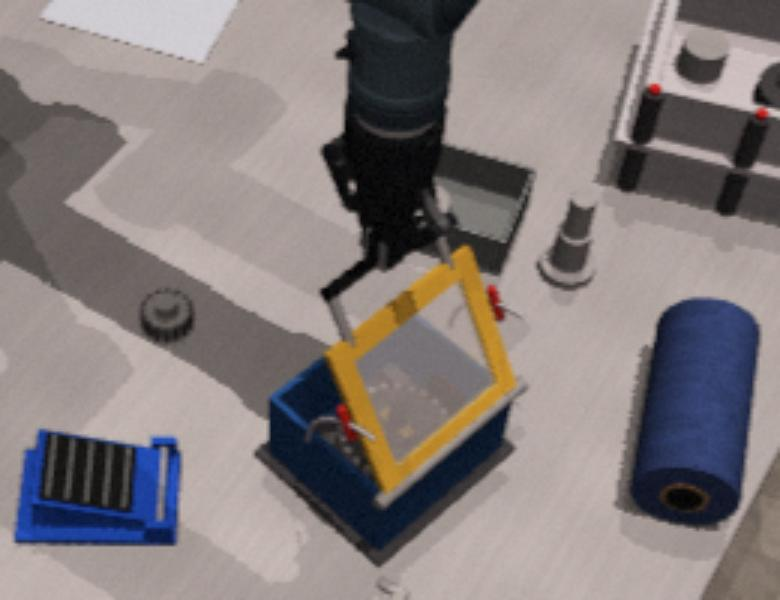

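View pics/t9.png

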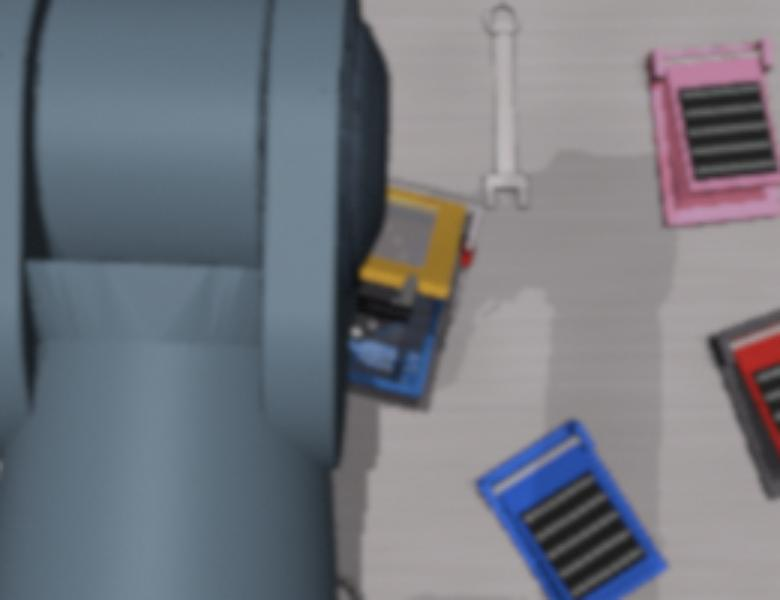

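The depth fit gives about 58° and the kinematics about 58.7°. I'll add a small step to centre on 60°, then recheck.

```bash
python3 -m handwheel '[[[0,-0.15,0.2],[0,0,0],0.5],[[0,-0.15,0.2],[0,0,0],0.5],[[0,0,0],[0,0,0],0.5],[[0,0,0],[0,0,0],0.5],[[0,0,0],[0,0,0],0.5],[[0,0,0],[0,0,0],0.5],[[0,0,0],[0,0,0],0.5],[[0,0,0],[0,0,0],0.5],[[0,0,0],[0,0,0],0.5],[[0,0,0],[0,0,0],0.5],[[0,0,0],[0,0,0],0.5],[[0,0,0],[0,0,0],0.5]]'
python3 g.py
python3 - <<'E'
from h import *
P=imaging.capture("scene"); f=P["frame"].astype(int); D=P["depth"]
vv,uu=np.mgrid[:420,:560]
W=(np.stack([(uu-P["cx"])/P["fx"]*D,(vv-P["cy"])/P["fy"]*D,D],-1)-P["t"])@P["R"]
b,g,r=f[...,0],f[...,1],f[...,2]
m=(g>90)&(r>90)&(b<0.6*g)&(W[...,2]>0.1)&(W[...,2]<.32)&(uu>270)&(uu<360)&(vv>130)&(vv<230)
m=cv2.erode(m.astype(np.uint8),np.ones((3,3)))>0
X=W[m]; _,_,V=np.linalg.svd(X-X.mean(0),full_matrices=False); print(m.sum(),np.rad2deg(np.arccos(abs(V[2,2]))))
cv2.imwrite("pics/s10.png",P["frame"])
E
```

```text
time_s: 14.37
position: [0.6042, 0.0346, 0.2893]
ee_rot: [-1.083, 1.389, -1.389]
ft_force: [-4.8, 2.5, 0.4]
width: 0.0096
pos [0.604 0.035 0.289] q [-0.047  0.44   0.276  1.407 -0.     1.77 ] F [-4.829  2.539  0.38 ] w 0.00964317941159139
shift now cm [  0.     18.237 -10.006]
turn [0.001 0.006 0.   ] shift after turn [  0.07   18.227 -10.023]
428 angle fit deg 58.879121669653635 z at hinge 0.11547352918414529
normal tilt 59.42327669834791
613 59.875041542849225
```

View pics/s10.png

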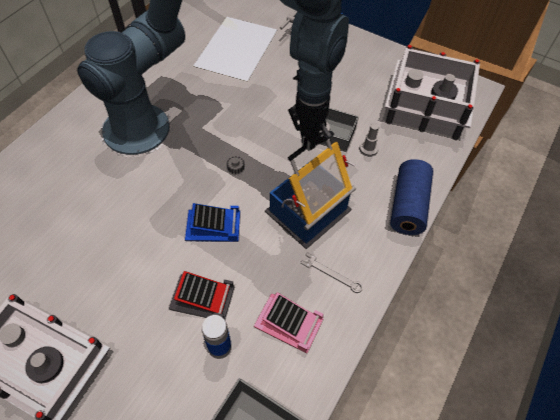

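The guard reads 59 to 60°, still gripped and at rest, with the frame near (322,185). The red treadle at (203,293) is up, and nothing else has moved.

```bash
python3 -c "
from station import robot
print(robot.hand_in())"
```

```text
the job is handed in; nothing more can be done
None
```

I pressed the red treadle to its stop, let it come back up, then lifted the guard and handed the job in at about 60°, still gripped. The hand-in gives no verdict, so the result rests on my own checks.

- **Treadle:** I held it on its stop for about 1 s with the guard closed. The force rose from about 17 to 50 N over less than 1 mm, so it was against the stop. After release the depth reading of its surface matched the one from before the press.
- **Guard:** The last angle readings were 58.9° and 59.4° from the top camera and 59.9° from the scene camera. The arm position put it at about 60°. It had not visibly moved while I held still for the last 0.8 s or so.
- **Grip:** The fingers read a 9.6 mm opening on the 12 mm bar. I took that as pad compression; I didn't check it separately. The grip held throughout the lift.
- **Everything else:** In the last picture the pinion, shaft, can and wrench, and both look-alike treadles, were where they started. The bin was partly hidden behind the gripper, and the bearing in it could not be seen. The robot's clock read 14.4 s at the last move, against the 58 s limit.

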